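# Put the chisel away and cover the chisels' edges

## Robot

A 6-joint arm with a two-finger parallel gripper is mounted at the origin on the work surface. World frame = base frame: x ahead of the robot, y to its left, z up, the work surface at z = 0. Lengths are in m, angles in rad, forces in N, time in s.
With the tool pointing down it reaches from about 0.3 to 0.85 m from the base axis. Payload 5.4 kg.
Tool frame: the origin (TCP) lies at the very end of the fingers, on their centre line; the grasp point (between the pads) lies 19 mm behind it; z points along the fingers, y is the line along which they close (so a half turn about z gives the same grasp; the last joint's range is limited). The gripper opens to 85 mm and grips with 20 to 120 N. Pads are 22 mm wide; open, the fingers measure 114 mm over their backs; the gripper's body (76 mm by 85 mm) begins 54 mm behind the grasp point. The pads swing forward as they close: fully open they stand 13 mm farther back than shut.
Start: joints at [1.135, 0.158, 1.597, -0, 1.386, -0.21], TCP at [0.129, 0.56, 0.231] pointing down, gripper open.
Joint ranges: [-2.91, 2.91], [-0.94, 2.29], [0.18, 2.7], [-1.29, 4.43], [0.17, 2.64], [-3, 3]. Speed limits (rad/s): [2.57, 2.57, 3.14, 3.14, 3.14, 3.14].

## Interface

Orientations are given as a rotation vector (axis times angle).
In Python, from bench import sense, optics, bot gives the robot as it stands.
- The arm moves only by the tool carry_out, never from a script. Its argument "motion" is a list of rows, each a list of 3 entries, a list of its own where there are three numbers: the turn, a rotation vector about the tool's x, y, z in rad, then the shift along the tool's x, y, z in cm, then the opening, from -1 (shut) to 1 (fully open). A call has 1 to 10 rows; each row shifts and turns the commanded pose from where the row before left it, along the tool's axes as they then stand; what a row does not reach is not made up. A row lasts 1/8 s, in which the tool goes at most 62.5 mm and 10.7 degrees, less where a joint would pass 70% of its speed; a pose out of reach is approached as far as the arm can. A call with a gripper value outside its range is refused whole. The fingers move at their own pace and stop on an object; "grip_force" is the grip in N (left out, the last holds). Time passes only in rows, so rows that do not move let the fingers close. It gives the time, the measured TCP pose, the force, the opening and the grip force at its end, in the units of the state.
- sense(): the state, without advancing time (a new reading comes with each control period).
- optics.camera(name): name is "side" or "top"; returns (picture, depth): 480x640x3 uint8, blue, green, red; 480x640 float32, m along the optical axis (not along the pixel's ray), 0 where there is no reading.
- optics.camera_info(name): a dict with "fx", "fy", "cx", "cy" (pixels), "R" (3x3) and "t" (3): a world point X has camera coordinates R X + t. Camera axes: x right, y down, z forward; pixel columns grow to the right and rows downward; lengths in m; the calibration is good to about 2 mm. A picture is of the moment at which its call begins. camera_info takes no time and is no camera call.
- bot.finish_job(): hands the job in; it is judged then, once.
The state is a dict: "time": time; "qpos": joint angles; "qvel": joint speeds; "joint_torque": joint torques, N m; "position": TCP position; "ee_rot": TCP orientation; "force": force on the tool from outside, world axes, zero at the start; "wrist_torque": the same for the moment, N m; "grip_width": finger opening in m; "grip_force": force on a finger pad.
Only numpy, scipy, OpenCV 4.12 (cv2) and the standard library are available. Lean on these libraries where they do the work, as an engineer would, in place of code of your own. Each camera call takes 0.05 s, during which the arm holds its last target. There are 200 camera calls.

## Task

Put the chisel that was left out on the cart away in the tool tray, lying flat in the bay that already holds the other chisel, then slide the tray's cover fully home over that bay, so that both chisels are covered and the spanner's bay is left open. The stored chisel and the spanner stay in their own bays, and leave the hammer, the cup and the float where they are.

Things in the scene. Friction and masses are not known exactly. Their poses are not given: they have to be found in the camera images.
- tray: Grey steel tray fixed to the red cart top, 220 (x) by 295 (y) mm, rim 50 mm high. Walls, floor 5 mm thick; a 5 mm partition along x at y = 0, 45 mm high, makes a +y and a -y bay, each 210 x 140 mm inside. Guide channels on the two edges at x = +-104 to 116 mm rise to 58.5 mm. Origin: centre of underside, z up. One bay (varies) holds the stored chisel, the other the spanner.
- cover (a joint): Steel cover, 216 x 147 mm, 4 mm thick, top 54.5 mm above the cart; slides along the tray's y, covers one bay at a time. Value in m: 0 = middle, over the inner halves of both bays (starts within 20 mm of it); end stops +0.073 = fully over the +y bay, -y bay open; -0.073 = fully over the -y bay, +y bay open. Stays where left; about 2 to 3 N slides it.
- cover_grip (a point): Middle of the cover's dark grip bar, above the cover's centre, 81 mm above the cart top. Bar 110 mm long along the tray's x, 14 mm wide, 14 mm high (74 to 88 mm above the cart top), on a 12 mm post 49 mm to each side of the middle. Axes are the tray's; moves along the tray's y with the cover (tray y = joint value).
- chisel: The chisel left out, lying flat on the cart: all-steel mason's chisel, 180 mm long, 0.3 to 0.5 kg. Eight-sided shank 18 mm across from x = -90 to +35 mm, axis 9 mm above the underside, then a blade 40 mm wide, 7 mm thick, edge at x = +90 mm. Origin: mid-length on the underside; x towards the edge, z up. Balances near the origin. May go either way round in the bay.
- stored_chisel: A chisel of the same shape, size and axes, lying along the tray's x in the outer half of one bay, about 105 mm from the tray's middle line (y = 0), on the bay's floor; the inner half of the bay is free.
- spanner: Flat steel double-ended open spanner, 184 mm long, 16 mm wide in the middle, 40 mm at the widest jaw, 10 mm thick, lying likewise in the outer half of the other bay. Origin: mid-length on the underside; x along it, z up.
- hammer: Bystander: hammer lying on the cart top on the robot's left, about 250 mm long. Origin: on its underside.
- cup: Bystander: blue lidded tumbler with a straw, 86 mm wide, 168 mm high (226 mm with the straw), standing. Origin: centre of its underside.
- float: Bystander: grey plasterer's float, 280 x 110 mm plate with a black handle on top (about 70 mm high), lying on the robot's right. Origin: centre of its underside.
There are look-alikes about, which are no part of the job. Leave any green look-alike of the chisel alone. Leave any orange look-alike of the spanner alone.

How it is judged:
On the way, in this order (a step that is already met when the one before it is completed fails the run):
1. the chisel that was left out lies flat in the bay that holds the stored chisel ((((y of chisel in the frame of tray between 0.008 and 0.14 m and x of chisel in the frame of tray between -0.05 and 0.05 m and z of chisel in the frame of tray below 0.032 m and angle between chisel's own x axis and vertical between 1.35 and 1.79 rad) and (y of stored_chisel in the frame of tray between 0.008 and 0.14 m and x of stored_chisel in the frame of tray between -0.05 and 0.05 m and z of stored_chisel in the frame of tray below 0.032 m and angle between stored_chisel's own x axis and vertical between 1.35 and 1.79 rad)) or ((y of chisel in the frame of tray between -0.14 and -0.008 m and x of chisel in the frame of tray between -0.05 and 0.05 m and z of chisel in the frame of tray below 0.032 m and angle between chisel's own x axis and vertical between 1.35 and 1.79 rad) and (y of stored_chisel in the frame of tray between -0.14 and -0.008 m and x of stored_chisel in the frame of tray between -0.05 and 0.05 m and z of stored_chisel in the frame of tray below 0.032 m and angle between stored_chisel's own x axis and vertical between 1.35 and 1.79 rad)))), for 0.2 s.
2. the cover is fully home over that bay ((((y of chisel in the frame of tray between 0.008 and 0.14 m and x of chisel in the frame of tray between -0.05 and 0.05 m and z of chisel in the frame of tray below 0.032 m and angle between chisel's own x axis and vertical between 1.35 and 1.79 rad) and (y of stored_chisel in the frame of tray between 0.008 and 0.14 m and x of stored_chisel in the frame of tray between -0.05 and 0.05 m and z of stored_chisel in the frame of tray below 0.032 m and angle between stored_chisel's own x axis and vertical between 1.35 and 1.79 rad) and value of joint cover above 0.066 m) or ((y of chisel in the frame of tray between -0.14 and -0.008 m and x of chisel in the frame of tray between -0.05 and 0.05 m and z of chisel in the frame of tray below 0.032 m and angle between chisel's own x axis and vertical between 1.35 and 1.79 rad) and (y of stored_chisel in the frame of tray between -0.14 and -0.008 m and x of stored_chisel in the frame of tray between -0.05 and 0.05 m and z of stored_chisel in the frame of tray below 0.032 m and angle between stored_chisel's own x axis and vertical between 1.35 and 1.79 rad) and value of joint cover below -0.066 m))), for 0.2 s.
At the end, for the whole second after the job is handed in: Both chisels lie level within 12 degrees, at rest, in the stored chisel's bay (origins between its walls, at most 32 mm above the tray's underside); the cover rests within 7 mm of its end stop over that bay; the spanner lies flat in the other bay, origin at most 30 mm up ((((y of chisel in the frame of tray between 0.008 and 0.14 m and x of chisel in the frame of tray between -0.05 and 0.05 m and z of chisel in the frame of tray below 0.032 m and angle between chisel's own x axis and vertical between 1.35 and 1.79 rad) and (y of stored_chisel in the frame of tray between 0.008 and 0.14 m and x of stored_chisel in the frame of tray between -0.05 and 0.05 m and z of stored_chisel in the frame of tray below 0.032 m and angle between stored_chisel's own x axis and vertical between 1.35 and 1.79 rad) and value of joint cover above 0.066 m and (y of spanner in the frame of tray between -0.14 and -0.008 m and x of spanner in the frame of tray between -0.05 and 0.05 m and z of spanner in the frame of tray below 0.03 m and angle between spanner's own x axis and vertical between 1.35 and 1.79 rad) and linear speed of each of chisel, stored_chisel below 0.02 m/s and velocity of joint cover between -0.01 and 0.01 m/s) or ((y of chisel in the frame of tray between -0.14 and -0.008 m and x of chisel in the frame of tray between -0.05 and 0.05 m and z of chisel in the frame of tray below 0.032 m and angle between chisel's own x axis and vertical between 1.35 and 1.79 rad) and (y of stored_chisel in the frame of tray between -0.14 and -0.008 m and x of stored_chisel in the frame of tray between -0.05 and 0.05 m and z of stored_chisel in the frame of tray below 0.032 m and angle between stored_chisel's own x axis and vertical between 1.35 and 1.79 rad) and value of joint cover below -0.066 m and (y of spanner in the frame of tray between 0.008 and 0.14 m and x of spanner in the frame of tray between -0.05 and 0.05 m and z of spanner in the frame of tray below 0.03 m and angle between spanner's own x axis and vertical between 1.35 and 1.79 rad) and linear speed of each of chisel, stored_chisel below 0.02 m/s and velocity of joint cover between -0.01 and 0.01 m/s))); the robot touches nothing.
It fails at once if the hammer, the cup or the float is moved more than 25 mm (distance of any of hammer, cup, float from where it was at the start of the episode above 0.025 m).
It fails at once if the stored chisel or the spanner is lifted out of its bay (z of any of stored_chisel, spanner in the frame of tray above 0.05 m).
It also fails if it takes over 56 s, if anything falls off the work surface, if the arm or the gripper's body presses on something with over 40 N, if the wrist force passes 120 N, or if a joint passes its speed limit or range.

## Working session

There is one attempt and no reset: what is moved stays moved. The work goes in short steps, Python scripts to look and compute and a tool call to move; the robot and the scene stay as the last step left them, time stands still between calls to the robot, and variables do not carry over. Pictures are saved under pics/ and viewed, at most 10 in all, crops included, and the job is handed in when it is done.

Besides the shell and the picture viewer there is one more tool, called as name([rows], argument=value, ...), one row to a line, values as JSON. carry_out: Moves the arm, as the interface text tells. Its arguments: {"type":"object","properties":{"motion":{"type":"array"},"grip_force":{"type":"number"}},"required":["motion"]}

```bash
mkdir -p pics
python3 - <<'E'
from bench import sense, optics, bot
import cv2, numpy as np
for n in("top","side"):
    p,d=optics.camera(n); cv2.imwrite(f"pics/{n}0.png",p); np.save(f"pics/{n}0.npy",d)
    print(n,optics.camera_info(n))
print(sense())
E
```

```text
top {'fx': 598.8613948652522, 'fy': 598.8613948652522, 'cx': 311.7759352477146, 'cy': 231.05663939887202, 'R': array([[ 1.68713019e-02, -9.99856092e-01,  1.77614471e-03],
       [-9.94896227e-01, -1.69643039e-02, -9.94671286e-02],
       [ 9.94829456e-02, -8.89397191e-05, -9.95039263e-01]]), 't': array([-1.38086163e-03,  5.73587260e-01,  1.77456320e+00])}
side {'fx': 445.72654583058534, 'fy': 445.72654583058534, 'cx': 320.45392179641954, 'cy': 238.24938008191052, 'R': array([[ 0.73356812, -0.67952025, -0.01140385],
       [-0.40913609, -0.42815521, -0.80578581],
       [ 0.54266515,  0.59576451, -0.59209727]]), 't': array([-0.42933259,  0.30733938,  0.71440847])}
{'time': 0.1, 'qpos': array([ 1.13489631e+00,  1.59010672e-01,  1.59810033e+00,  3.60638101e-05,
        1.38618646e+00, -2.10127464e-01]), 'qvel': array([-0.00017009, -0.00153723, -0.00193446,  0.00039586,  0.00055893,
       -0.00117668]), 'joint_torque': array([-1.40942821e-04, -3.96991003e+01, -3.32338679e+01, -1.56993824e-04,
        4.18579672e-03, -1.82307537e-05]), 'position': array([0.12851448, 0.55990804, 0.23040449]), 'ee_rot': array([-3.53835468e-01, -3.12102347e+00,  2.52127692e-03]), 'force': array([-0.04077906,  0.33487319, -0.63056097]), 'wrist_torque': array([-0.01249095,  0.00014295,  0.02072792]), 'grip_force': 0.0, 'grip_width': 0.0856670004697949}
```

View pics/top0.png

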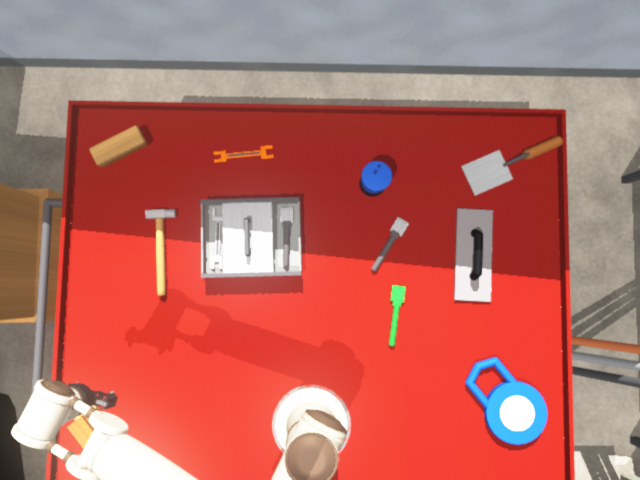

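View pics/side0.png

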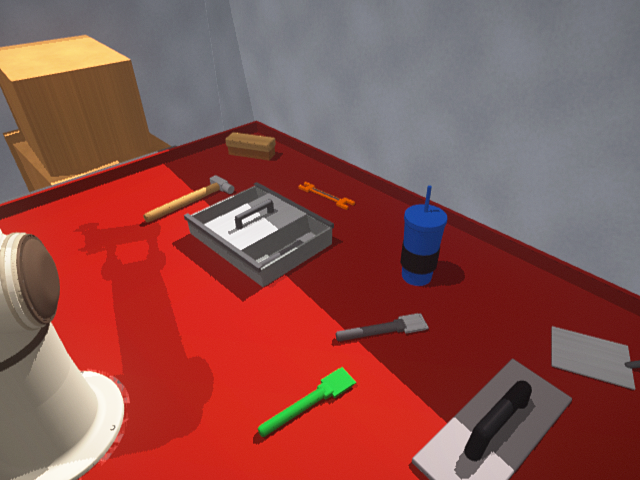

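The top view shows the grey chisel at about (377,268)–(402,222). The green look-alike is at (397,315). The tray spans columns 202–300 and rows 198–277, with a chisel in the right bay (287,240) and a spanner in the left bay (217,240). The grey chisel fits the description because it is steel and not green. I'll confirm it in a crop.

```bash
cat > h.py <<'E'
from bench import sense, optics, bot
import cv2, numpy as np
from scipy.spatial.transform import Rotation as Ro
def at(n,u,v,z):
    c=optics.camera_info(n); r=c["R"].T@np.array([(u-c["cx"])/c["fx"],(v-c["cy"])/c["fy"],1]); o=-c["R"].T@c["t"]
    return o+r*(z-o[2])/r[2]
def cloud(n,d):
    c=optics.camera_info(n); v,u=np.mgrid[:480,:640]
    P=np.stack([(u-c["cx"])/c["fx"]*d,(v-c["cy"])/c["fy"]*d,d],-1)
    return (P-c["t"])@c["R"]
E
python3 - <<'E'
from h import *
p=cv2.imread("pics/top0.png"); d=np.load("pics/top0.npy"); P=cloud("top",d)
cv2.imwrite("pics/crop0.png",cv2.resize(p[190:290,195:420],None,fx=3.5,fy=3.5,interpolation=cv2.INTER_CUBIC))
# chisel: non-red in region
b,g,r=[p[...,i].astype(int) for i in range(3)]
m=np.zeros((480,640),bool); m[210:280,360:420]=True
m&=(g>0.5*r)
print("pix",m.sum()); Q=P[m]; print("z",np.percentile(Q[:,2],[5,50,95]),"table z",np.median(P[285:295,250:300,2]))
uv=np.argwhere(m)[:,::-1].astype(np.float32); print("rect",cv2.minAreaRect(uv))
X=np.array([at("top",u,v,.012) for u,v in uv]); rc=cv2.minAreaRect(X[:,:2].astype(np.float32)); print("world",rc,cv2.boxPoints(rc))
# tray
m=np.zeros((480,640),bool); m[190:285,195:308]=True; m&=(g>0.6*r)
t=m&(P[...,2]>.04); uv=np.argwhere(t)[:,::-1]
X=P[t]; rc=cv2.minAreaRect(X[:,:2].astype(np.float32)); print("tray",rc,cv2.boxPoints(rc))
k=m&(P[...,2]>.075); print("grip",k.sum(),P[k].mean(0),cv2.minAreaRect(P[k][:,:2].astype(np.float32)))
k=m&(b>190)&(P[...,2]>.045)&(P[...,2]<.065); print("cover white",P[k].min(0),P[k].max(0))
E
```

```text
pix 509
z [0.00263196 0.0144053  0.02263625] table z 0.00048071607736611813
rect ((388.1176452636719, 244.47056579589844), (14.062882423400879, 59.33850860595703), 30.963754653930664)
world ((0.5386413335800171, -0.22396458685398102), (0.04258766770362854, 0.18137066066265106), 59.47898864746094) [[ 0.44970694 -0.19625308]
 [ 0.6059474  -0.28836295]
 [ 0.62757576 -0.25167608]
 [ 0.4713353  -0.15956622]]
tray ((0.5269229412078857, 0.17614930868148804), (0.28001847863197327, 0.3233034312725067), 2.515815496444702) [[0.3799529  0.33149952]
 [0.39414442 0.00850767]
 [0.673893   0.0207991 ]
 [0.65970147 0.34379095]]
grip 215 [0.52843687 0.17453694 0.31335064] ((0.4752044975757599, 0.13267669081687927), (0.2869112491607666, 0.07507812976837158), 42.19844055175781)
cover white [0.44147674 0.04106153 0.04500761] [0.65339148 0.33831524 0.06499635]
```

View pics/crop0.png

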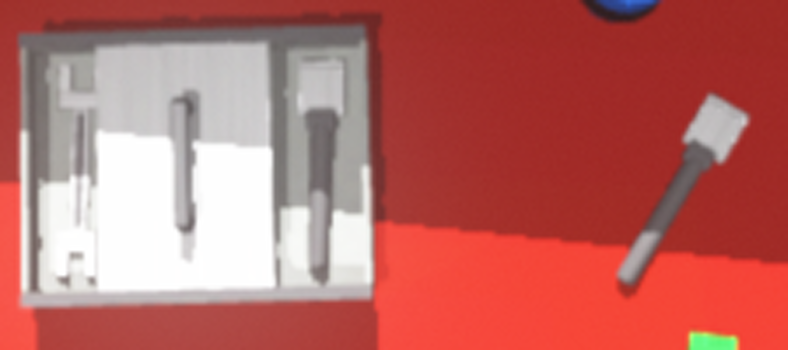

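The crop confirms it: the loose grey steel chisel has its tail at crop (627,283) and its edge midpoint near (730,108). The tray rim corners are at crop (22,36), (365,28), (372,297) and (22,303), and the grip bar runs (183,97)–(184,228). The cover overlaps the inner halves of both bays, so I have to push it towards the spanner side (+y) first.

```bash
cat >> h.py <<'E'
def go(p,yaw,s=None):
    """tool-frame turn and shift (cm) to bring TCP to p, tool down, tool y axis at heading yaw+90deg"""
    s=s or sense(); R0=Ro.from_rotvec(s["ee_rot"]); c,k=np.cos(yaw),np.sin(yaw)
    R1=Ro.from_matrix(np.array([[-c,-k,0],[-k,c,0],[0,0,-1]]))
    print("turn",(R0.inv()*R1).as_rotvec().round(3),"shift before turn",(100*R0.inv().apply(np.array(p)-s["position"])).round(2),"after turn",(100*R1.inv().apply(np.array(p)-s["position"])).round(2))
E
python3 - <<'E'
from h import *
c=optics.camera_info("top"); print("cam",-c["R"].T@c["t"])
f=lambda x,y,z:at("top",195+(x+.5)/3.5-.5,190+(y+.5)/3.5-.5,z).round(4)
for n,x,y,z in [("TL",22,36,.055),("TR",365,28,.055),("BR",372,297,.055),("BL",22,303,.055),("g1",183,97,.088),("g2",184,228,.088),("cl",96,150,.0545),("cr",272,150,.0545),("tail",627,283,.009),("edge",730,108,.005),("stail",318,275,.02),("sedge",322,62,.01)]: print(n,f(x,y,z))
p=cv2.imread("pics/top0.png"); P=cloud("top",np.load("pics/top0.npy")).reshape(480,640,3)
S=cv2.imread("pics/side0.png").astype(int);D=np.load("pics/side0.npy");Q=cloud("side",D)
for X,n in((P,"top"),(Q,"side")):
  m=(abs(X[...,0]-.53)<.09)&(abs(X[...,1]-.18)<.07)&(X[...,2]>.075)&(X[...,2]<.1)
  print(n,m.sum(),X[m].mean(0),cv2.minAreaRect(X[m][:,:2].astype(np.float32)))
  m=(abs(X[...,0]-.54)<.09)&(abs(X[...,1]+.22)<.07)&(X[...,2]>.005)&(X[...,2]<.04)
  print(n,m.sum(),np.median(X[m],0),cv2.minAreaRect(X[m][:,:2].astype(np.float32)))
go([.53,.177,.2],0)
E
```

```text
cam [0.39414432 0.00850767 1.82281559]
TL [0.6585 0.3403 0.055 ]
TR [0.6704 0.0484 0.055 ]
BR [0.4418 0.0381 0.055 ]
BL [0.4318 0.3323 0.055 ]
g1 [0.6045 0.1982 0.088 ]
g2 [0.4953 0.1943 0.088 ]
cl [0.5621 0.2743 0.0545]
cr [0.5646 0.1252 0.0545]
tail [ 0.4588 -0.1812  0.009 ]
edge [ 0.6131 -0.2706  0.005 ]
stail [0.4608 0.0854 0.02  ]
sedge [0.6468 0.0863 0.01  ]
top 187 [0.54854484 0.19939694 0.0873345 ] ((0.54905104637146, 0.19991838932037354), (0.10865110903978348, 0.013301716186106205), 1.5913031101226807)
top 838 [ 0.54700547 -0.22722789  0.01033542] ((0.5403077602386475, -0.2196328043937683), (0.1780993491411209, 0.13781045377254486), 0.34558016061782837)
side 276 [0.54680217 0.19469781 0.08463136] ((0.5490806698799133, 0.1970474123954773), (0.10939287394285202, 0.017805341631174088), 2.109762191772461)
side 1068 [ 0.55244047 -0.23476732  0.0135888 ] ((0.5375576019287109, -0.22570112347602844), (0.04260444641113281, 0.1808222085237503), 60.804283142089844)
turn [-0.002 -0.001 -0.226] shift before turn [-47.7  -28.33   3.07] after turn [-40.15 -38.29   3.04]
```

```bash
python3 -c "
from h import *
go([.549,.198,.16],.037)"
```

```text
turn [-0.002 -0.001 -0.263] shift before turn [-49.09 -25.85   7.06] after turn [-40.68 -37.72   7.04]
```

carry_out([
  [[0,0,-0.13],[0,0,0],0],
  [[0,0,-0.133],[0,0,0],0],
], grip_force=30)

```text
time: 0.35
position: [0.1286, 0.56, 0.2307]
ee_rot: [0.065, -3.14, 0.002]
force: [-0.0, -0.3, -0.3]
grip_width: 0.0514
grip_force: 0.0
```

carry_out([
  [[0,0,0],[-4.1,-3.8,0.4],0],
  [[0,0,0],[-4.1,-3.8,0.4],0],
  [[0,0,0],[-4.1,-3.8,0.4],0],
  [[0,0,0],[-4.1,-3.8,0.4],0],
  [[0,0,0],[-4.1,-3.8,0.4],0],
  [[0,0,0],[-4.1,-3.8,0.4],0],
  [[0,0,0],[-4.1,-3.8,0.4],0],
  [[0,0,0],[-4.1,-3.8,0.4],0],
  [[0,0,0],[-4.1,-3.8,0.4],0],
  [[0,0,0],[-3.8,-3.5,0.4],0],
])

```text
time: 1.6
position: [0.5505, 0.1972, 0.1907]
ee_rot: [0.058, -3.14, -0.0]
force: [0.4, -0.1, 0.2]
grip_width: 0.0424
grip_force: 0.0
```

```bash
python3 -c "
from h import *
go([.549,.198,.067],.037)"
```

```text
turn [ 0.    -0.001 -0.   ] shift before turn [ 0.14  0.08 12.37] after turn [ 0.15  0.08 12.37]
```

carry_out([
  [[0,0,0],[0.15,0.1,4],0],
  [[0,0,0],[0,0,4],0],
  [[0,0,0],[0,0,2.4],0],
  [[0,0,0],[0,0,2],0],
  [[0,0,0],[0,0,0],0],
  [[0,0,0],[0,0,0],-1],
  [[0,0,0],[0,0,0],-1],
  [[0,0,0],[0,0,0],-1],
  [[0,0,0],[0,0,0],-1],
  [[0,0,0],[0,0,0],-1],
])

```text
time: 2.85
position: [0.5491, 0.1999, 0.0689]
ee_rot: [-0.059, 3.138, 0.0]
force: [-1.6, 0.2, 5.1]
grip_width: 0.0136
grip_force: 31.4
```

carry_out([
  [[0,0,0],[0,0.8,0],-1],
  [[0,0,0],[0,1.0,0],-1],
  [[0,0,0],[0,1.0,0],-1],
  [[0,0,0],[0,1.0,0],-1],
  [[0,0,0],[0,1.0,0],-1],
  [[0,0,0],[0,0.7,0],-1],
  [[0,0,0],[0,0.4,0],-1],
  [[0,0,0],[0,0,0],-1],
])

```text
time: 3.85
position: [0.5465, 0.2593, 0.0689]
ee_rot: [-0.059, 3.139, 0.001]
force: [-2.7, 0.9, 7.1]
grip_width: 0.0132
grip_force: 31.5
```

carry_out([
  [[0,0,0],[0,0.3,0],-1],
  [[0,0,0],[0,0.3,0],-1],
  [[0,0,0],[0,0.2,0],-1],
  [[0,0,0],[0,0.2,0],-1],
  [[0,0,0],[0,0,0],-1],
])

```text
time: 4.47
position: [0.5463, 0.2633, 0.0689]
ee_rot: [0.06, -3.14, 0.016]
force: [-2.8, -21.5, 12.4]
grip_width: 0.0136
grip_force: 32.5
```

carry_out([
  [[0,0,0],[0,-0.3,0],0],
  [[0,0,0],[0,0,0],0],
  [[0,0,0],[0,0,0],0],
  [[0,0,0],[0,0,-3],0],
  [[0,0,0],[0,0,-6],0],
  [[0,0,0.14],[0,0,-2],0],
  [[0,0,0.14],[0,0,0],0],
  [[0,0,0.14],[0,0,0],0],
  [[0,0,0.14],[0,0,0],0],
  [[0,0,0],[0,0,0],0],
])

```text
time: 5.72
position: [0.5453, 0.2661, 0.1772]
ee_rot: [-0.809, -3.035, -0.0]
force: [-0.9, 0.5, -0.1]
grip_width: 0.0429
grip_force: 0.0
```

```bash
python3 -c "
from h import *
p,d=optics.camera('top'); P=cloud('top',d)
m=(abs(P[...,0]-.55)<.09)&(abs(P[...,1]-.24)<.08)&(P[...,2]>.078)&(P[...,2]<.095); print(P[m].mean(0) if m.any() else 0, m.sum())
go([.5375,-.225,.12],np.radians(-30))"
```

```text
0 0
turn [-0.    -0.     0.004] shift before turn [-23.71 -43.     5.71] after turn [-23.87 -42.91   5.71]
```

carry_out([
  [[0,0,0],[-2.6,-4.7,0],0.1],
  [[0,0,0],[-2.6,-4.7,0],0.1],
  [[0,0,0],[-2.6,-4.7,0],0.1],
  [[0,0,0],[-2.6,-4.7,0],0.1],
  [[0,0,0],[-2.6,-4.7,0],0.1],
  [[0,0,0],[-2.6,-4.7,0],0.1],
  [[0,0,0],[-2.6,-4.7,1],0.1],
  [[0,0,0],[-2.6,-4.7,2],0.1],
  [[0,0,0],[-2.6,-4.7,2],0.1],
  [[0,0,0],[-0.4,-0.6,0],0.1],
])

```text
time: 7.02
position: [0.5361, -0.2272, 0.1255]
ee_rot: [-0.814, -3.031, -0.001]
force: [-0.4, 1.7, 0.5]
grip_width: 0.0468
grip_force: 0.0
```

```bash
python3 -c "
from h import *
p,d=optics.camera('top'); P=cloud('top',d)
m=(abs(P[...,0]-.55)<.09)&(abs(P[...,1]-.24)<.08)&(P[...,2]>.078)&(P[...,2]<.095); print(cv2.minAreaRect(P[m][:,:2].astype(np.float32)), m.sum())
go([.5375,-.225,.004],np.radians(-30))"
```

```text
((0.5464726686477661, 0.2634161412715912), (0.10630772262811661, 0.013906012289226055), 2.4231457710266113) 165
turn [-0.    -0.001 -0.   ] shift before turn [ 0.02  0.17 12.25] after turn [ 0.03  0.17 12.25]
```

carry_out([
  [[0,0,0],[0,0.1,4],0.1],
  [[0,0,0],[0,0,4],0.1],
  [[0,0,0],[0,0,2.5],0.1],
  [[0,0,0],[0,0,1.5],0.1],
  [[0,0,0],[0,0,0],0.1],
  [[0,0,0],[0,0,0],-1],
  [[0,0,0],[0,0,0],-1],
  [[0,0,0],[0,0,0],-1],
  [[0,0,0],[0,0,0],-1],
  [[0,0,0],[0,0,0],-1],
], grip_force=60)

```text
time: 8.32
position: [0.5392, -0.2247, 0.0092]
ee_rot: [0.811, 3.032, -0.001]
force: [-1.4, 1.6, 6.4]
grip_width: 0.0163
grip_force: 60.6
```

carry_out([
  [[0,0,0],[0,0,0],0],
  [[0,0,0],[0,0,0],0],
  [[0,0,0],[0,0,0.3],0],
  [[0,0,0],[0,0,0],0],
])

```text
time: 8.82
position: [0.5376, -0.2237, 0.0037]
ee_rot: [-0.812, -3.034, -0.0]
force: [-0.3, 0.4, -0.9]
grip_width: 0.0425
grip_force: 0.0
```

carry_out([
  [[0,0,0],[0,0,0],-1],
  [[0,0,0],[0,0,0],-1],
  [[0,0,0],[0,0,0],-1],
  [[0,0,0],[0,0,0],-1],
  [[0,0,0],[0,0,0],-1],
])

```text
time: 9.45
position: [0.5381, -0.2241, 0.0045]
ee_rot: [0.812, 3.035, -0.0]
force: [0.3, 0.1, 2.1]
grip_width: 0.0163
grip_force: 61.0
```

carry_out([
  [[0,0,0],[0,0,-2],-1],
  [[0,0,0],[0,0,-4],-1],
  [[0,0,0],[0,0,-4],-1],
  [[0,0,0],[0,0,-4],-1],
  [[0,0,0],[0,0,0],-1],
  [[0,0,0],[0,0,0],-1],
], grip_force=80)

```text
time: 10.2
position: [0.5369, -0.2232, 0.1426]
ee_rot: [-0.811, -3.032, -0.002]
force: [0.0, 0.7, -5.7]
grip_width: 0.0158
grip_force: 78.8
```

```bash
python3 -c "
from h import *
p,d=optics.camera('side'); cv2.imwrite('pics/s1.png',p[150:450,250:600]); P=cloud('side',d)
s=sense();print(s['position'])
q=P-s['position']; c,k=np.cos(np.radians(-30)),np.sin(np.radians(-30))
a=q[...,0]*c+q[...,1]*k; b=-q[...,0]*k+q[...,1]*c
m=(abs(a)<.12)&(abs(b)<.03)&(q[...,2]<.02)&(q[...,2]>-.05)
for lo in np.arange(-.12,.12,.02):
  w=m&(a>=lo)&(a<lo+.02)
  if w.any(): print(round(lo,2),w.sum(),np.median(b[w]).round(4),np.percentile(q[w][:,2],[10,50,90]).round(4))
print(np.percentile(a[m],[1,99]))
"
```

```text
[ 0.53645584 -0.22291863  0.14179622]
-0.1 66 -0.0044 [0.0017 0.01   0.0144]
-0.08 124 -0.0058 [0.0041 0.0119 0.0147]
-0.06 121 -0.0053 [0.0038 0.0117 0.0149]
-0.04 121 -0.006 [0.0029 0.0117 0.015 ]
-0.02 149 -0.0069 [0.0056 0.013  0.0174]
0.0 48 -0.0156 [0.0026 0.0116 0.017 ]
0.02 107 -0.0078 [0.0029 0.0103 0.0134]
0.04 177 -0.0067 [0.0052 0.0089 0.0112]
0.06 183 -0.0043 [0.0066 0.0086 0.01  ]
0.08 88 -0.0033 [0.006  0.0076 0.009 ]
[-0.08829087  0.08898452]
```

View pics/s1.png

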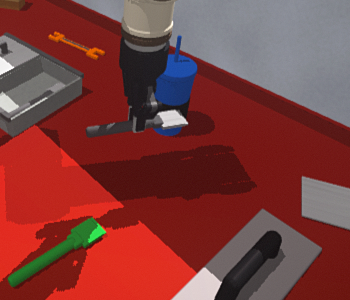

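The side crop shows the chisel held level at about (135,125), clear of the cup. It extends ±89 mm about the TCP, so it is centred. Next I turn it and carry it to the tray.

carry_out([
  [[0,0,-0.14],[0,0,0],-1],
  [[0,0,-0.14],[0,0,0],-1],
  [[0,0,-0.14],[0,0,0],-1],
  [[0,0,-0.14],[0,0,0],-1],
  [[0,0,0],[0,0,0],-1],
])

```text
time: 10.88
position: [0.5367, -0.2231, 0.1419]
ee_rot: [0.056, -3.138, -0.004]
force: [-0.1, -0.5, -4.6]
grip_width: 0.0157
grip_force: 78.7
```

```bash
python3 -c "
from h import *
go([.5507,.1454,.14],.037)"
```

```text
turn [ 0.003 -0.003 -0.001] shift before turn [-2.71 36.78  0.28] after turn [-2.76 36.78  0.19]
```

carry_out([
  [[0,0,0],[-0.3,2.8,0],-1],
  [[0,0,0],[-0.3,4.5,0],-1],
  [[0,0,0],[-0.3,4.5,0],-1],
  [[0,0,0],[-0.3,4.5,0],-1],
  [[0,0,0],[-0.3,4.5,0],-1],
  [[0,0,0],[-0.3,4.5,0],-1],
  [[0,0,0],[-0.3,4.5,0],-1],
  [[0,0,0],[-0.3,4.5,0],-1],
  [[0,0,0],[-0.3,2.5,0],-1],
  [[0,0,0],[0,0,0],-1],
])

```text
time: 12.12
position: [0.5503, 0.1464, 0.143]
ee_rot: [0.059, -3.139, -0.0]
force: [0.6, -1.3, -5.1]
grip_width: 0.0158
grip_force: 79.1
```

```bash
python3 -c "
from h import *
go([.5507,.1454,.01],.037)
p,d=optics.camera('top'); cv2.imwrite('pics/t2.png',cv2.resize(p[180:300,180:340],None,fx=4,fy=4)); P=cloud('top',d)
p,d=optics.camera('side'); Q=cloud('side',d); s=sense()
for X in (P,Q):
  q=X-s['position']; m=(abs(q[...,0])<.12)&(abs(q[...,1])<.035)&(abs(q[...,2])<.025)
  for lo,hi in((-.09,-.03),(.04,.09)):
    w=m&(q[...,0]>lo)&(q[...,0]<hi); print(w.sum(),np.median(q[w],0).round(4))
  print(np.percentile(q[m][:,0],[1,99]))
"
```

```text
turn [ 0.    -0.002  0.001] shift before turn [-0.07 -0.1  13.3 ] after turn [-0.04 -0.1  13.3 ]
142 [-0.0587  0.001   0.0123]
17 [0.0878 0.0087 0.0061]
[-0.08996492  0.08846639]
225 [-0.0628 -0.0079  0.0101]
201 [ 0.0642 -0.0045  0.0079]
[-0.08957803  0.08762901]
```

View pics/t2.png

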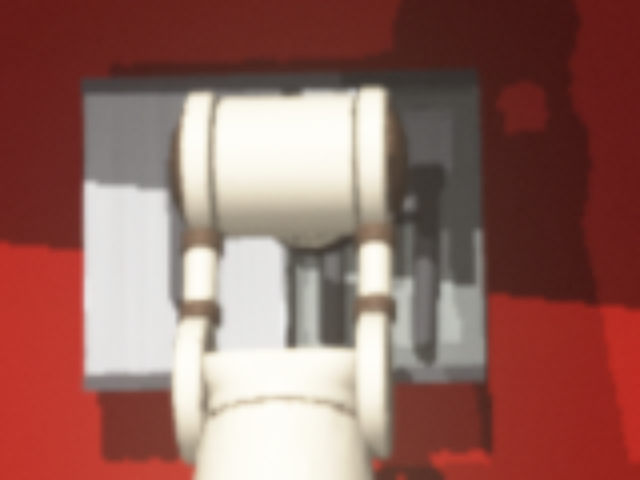

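The top crop shows the chisel under the wrist at columns 320–345, between the cover edge (290) and the stored chisel (425). The bay is clear, so I lower it.

carry_out([
  [[0,0,0],[0,-0.1,3],-1],
  [[0,0,0],[0,0,3],-1],
  [[0,0,0],[0,0,3],-1],
  [[0,0,0],[0,0,2],-1],
  [[0,0,0],[0,0,1],-1],
  [[0,0,0],[0,0,0.7],-1],
  [[0,0,0],[0,0,0.3],-1],
  [[0,0,0],[0,0,0],-1],
])

```text
time: 13.22
position: [0.5518, 0.1438, 0.0148]
ee_rot: [-0.058, 3.14, 0.0]
force: [-0.4, -0.5, -4.4]
grip_width: 0.0155
grip_force: 79.0
```

carry_out([
  [[0,0,0],[0,0,0.2],-1],
  [[0,0,0],[0,0,0.2],-1],
  [[0,0,0],[0,0,0.1],-1],
  [[0,0,0],[0,0,0],-1],
])

```text
time: 13.72
position: [0.5513, 0.1438, 0.0096]
ee_rot: [0.059, -3.141, 0.0]
force: [-1.3, -0.1, -0.2]
grip_width: 0.016
grip_force: 79.5
```

Floor contact: the weight has come off the wrist. Release and rise.

carry_out([
  [[0,0,0],[0,0,0],-0.3],
  [[0,0,0],[0,0,0],-0.3],
  [[0,0,0],[0,0,0],-0.3],
  [[0,0,0],[0,0,-3],-0.3],
  [[0,0,0],[0,0,-5],-0.3],
  [[0,0,0],[0,0,-5],0],
  [[0,0,0],[0,4,-2],0],
  [[0,0,0],[0,4,0],0],
  [[0,0,0],[0,4,0],0],
  [[0,0,0],[0,0,0],0],
])

```text
time: 14.98
position: [0.5464, 0.266, 0.1594]
ee_rot: [-0.064, 3.14, 0.001]
force: [0.8, -0.2, 0.1]
grip_width: 0.0429
grip_force: 0.0
```

```bash
python3 -c "
from h import *
go([.5463,.2633,.069],.037)
p,d=optics.camera('top'); cv2.imwrite('pics/t3.png',cv2.resize(p[180:300,180:340],None,fx=4,fy=4))
"
```

```text
turn [0.001 0.    0.004] shift before turn [ 0.03 -0.28  9.04] after turn [ 0.02 -0.27  9.04]
```

View pics/t3.png

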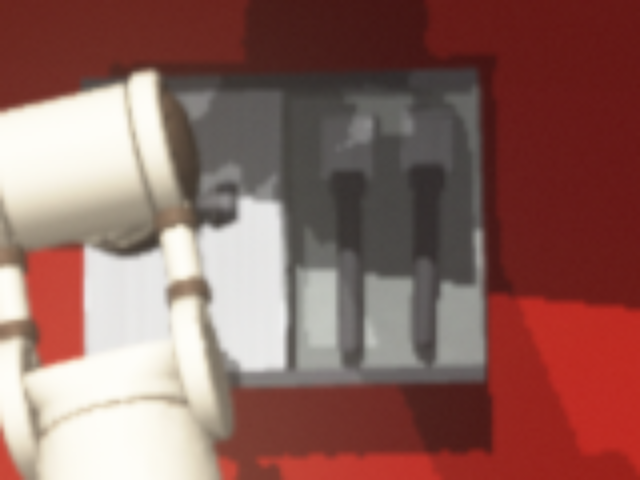

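The crop shows both chisels lying parallel in the right bay, at columns 350 and 427 and clear of each other. Next I regrip the bar and slide the cover to -y.

carry_out([
  [[0,0,0],[0,-0.25,3],0],
  [[0,0,0],[0,0,3],0],
  [[0,0,0],[0,0,2],0],
  [[0,0,0],[0,0,1.1],0],
  [[0,0,0],[0,0,0],0],
  [[0,0,0],[0,0,0],-1],
  [[0,0,0],[0,0,0],-1],
  [[0,0,0],[0,0,0],-1],
  [[0,0,0],[0,0,0],-1],
  [[0,0,0],[0,0,0],-1],
], grip_force=40)

```text
time: 16.27
position: [0.548, 0.2616, 0.0698]
ee_rot: [-0.059, 3.139, 0.001]
force: [-0.8, 0.8, 6.3]
grip_width: 0.0129
grip_force: 41.5
```

carry_out([
  [[0,0,0],[0,-1,0],-1],
  [[0,0,0],[0,-1.5,0],-1],
  [[0,0,0],[0,-1.5,0],-1],
  [[0,0,0],[0,-1.5,0],-1],
  [[0,0,0],[0,-1.5,0],-1],
  [[0,0,0],[0,-1.5,0],-1],
  [[0,0,0],[0,-1.5,0],-1],
  [[0,0,0],[0,-1.5,0],-1],
  [[0,0,0],[0,-1.5,0],-1],
  [[0,0,0],[0,-0.6,0],-1],
])

```text
time: 17.52
position: [0.554, 0.1245, 0.0698]
ee_rot: [-0.057, 3.137, 0.0]
force: [2.8, 3.0, 5.6]
grip_width: 0.0132
grip_force: 41.5
```

carry_out([
  [[0,0,0],[0,-0.3,0],-1],
  [[0,0,0],[0,-0.3,0],-1],
  [[0,0,0],[0,-0.3,0],-1],
  [[0,0,0],[0,-0.2,0],-1],
  [[0,0,0],[0,0,0],-1],
])

```text
time: 18.15
position: [0.5543, 0.1172, 0.0698]
ee_rot: [-0.057, 3.136, 0.009]
force: [4.8, 13.3, 3.8]
grip_width: 0.013
grip_force: 41.5
```

At the stop: y = 0.117, as expected, with 13 N of reaction. I open the fingers without dragging the bar and retreat.

carry_out([
  [[0,0,0],[0,0.15,0],0],
  [[0,0,0],[0,0,0],0],
  [[0,0,0],[0,0,0],0],
  [[0,0,0],[0,0,-3],0],
  [[0,0,0],[0,0,-5],0],
  [[0,0,0],[0,0,-5],0],
  [[0,0,0],[5,0,-3],0],
  [[0,0,0],[5,0,0],0],
  [[0,0,0],[5,0,0],0],
  [[0,0,0],[0,0,0],0],
])

```text
time: 19.4
position: [0.3993, 0.1102, 0.2272]
ee_rot: [0.059, -3.139, 0.0]
force: [-0.0, -1.0, 0.2]
grip_width: 0.0426
grip_force: 0.0
```

```bash
python3 -c "
from h import *
p,d=optics.camera('top'); cv2.imwrite('pics/t4.png',cv2.resize(p[90:390,90:510],None,fx=1.8,fy=1.8)); P=cloud('top',d)
m=(abs(P[...,0]-.55)<.09)&(abs(P[...,1]-.12)<.08)&(P[...,2]>.078)&(P[...,2]<.095); print(cv2.minAreaRect(P[m][:,:2].astype(np.float32)), m.sum()); print(sense()['position'])
"
```

```text
((0.553270697593689, 0.11817581206560135), (0.10888463258743286, 0.01254417933523655), 1.4284273386001587) 171
[0.40139653 0.11004122 0.2280331 ]
```

View pics/t4.png

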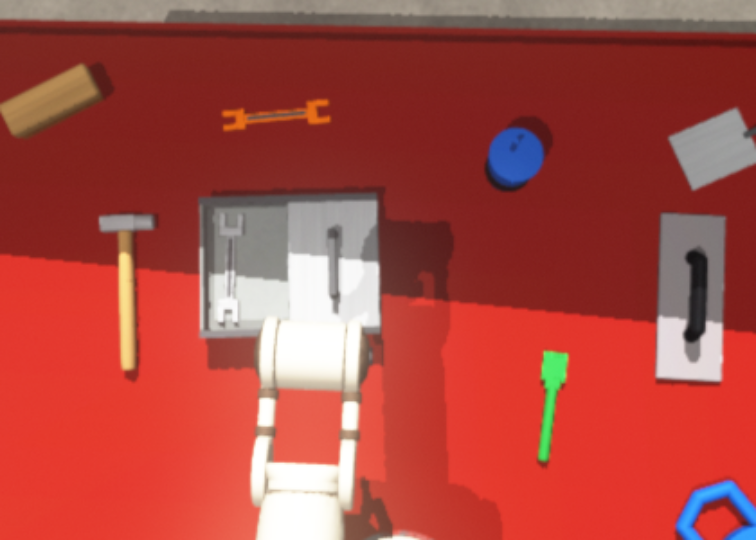

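The cover is fully over the chisels' bay, with its bar at (333,263). The spanner (230,270) lies in the open bay, and the hammer, cup and float are where they were.

```bash
python3 -c "
from bench import bot
print(bot.finish_job())"
```

```text
the job is handed in; nothing more can be done
None
```

The loose chisel now lies flat beside the stored one, the cover is home over both, the spanner's bay is open, and the job was handed in at about 19.5 s; no verdict was returned.

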